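Release the ratchet clamp and push out the glued-up block

ROBOT

A 7-joint arm with a two-finger parallel gripper is mounted at the origin on a cart in front of the work surface, level with it; the furniture and walls round the work are solid. World frame = base frame: x ahead of the robot, y to its left, z up, the work surface at z = 0. Lengths are in m, angles in rad, forces in N, time in s.
With the tool pointing down it reaches from about 0.425 to 1.025 m from the base axis. Payload 9.4 kg.
Tool frame: the origin (TCP) lies at the very end of the fingers, on their centre line; the grasp point (between the pads) lies 19 mm behind it; z points along the fingers, y is the line along which they close (so a half turn about z gives the same grasp; the last joint's range is limited). The gripper opens to 85 mm and grips with 20 to 120 N. Pads are 22 mm wide; open, the fingers measure 114 mm over their backs; the gripper's body (76 mm by 85 mm) begins 54 mm behind the grasp point. The pads swing forward as they close: fully open they stand 13 mm farther back than shut.
Start: joints at [1.114, 0.599, -0.003, 1.599, 0.002, 0.943, -0.08], TCP at [0.269, -0.673, 0.202] pointing down, gripper open.
Joint ranges: [-2.57, 2.57], [-0.35, 1.97], [-1.29, 1.29], [0.11, 2.56], [-1.05, 4.19], [0.11, 1.86], [-2.63, 2.63]. Speed limits (rad/s): [2.22, 2.22, 3.01, 3.01, 3.14, 3.14, 3.14].

INTERFACE

Orientations are given as a unit quaternion [w, x, y, z].
In Python, from bench import r, eyes gives the robot as it stands.
- The arm moves only by the tool move_arm, never from a script. Its arguments are lists of equal length, an entry for each row: "rotation": the turn, a rotation vector about the tool's x, y, z in degrees, a list of three; "dp": the shift along the tool's x, y, z in m, a list of three; "hand": the closure, from 0 (fully open) to 1 (shut). In form: {"rotation": [[wx, wy, wz], ...], "dp": [[x, y, z], ...], "hand": [hand, ...]}. A call has 1 to 20 rows; each row shifts and turns the commanded pose from where the row before left it, along the tool's axes as they then stand; what a row does not reach is not made up. A row lasts 1/8 s, in which the tool goes at most 62.5 mm and 10.7 degrees, less where a joint would pass 70% of its speed; a pose out of reach is approached as far as the arm can. A call with a gripper value outside its range is refused whole. The fingers move at their own pace and stop on an object; "grip_force" is the grip in N (left out, the last holds). Time passes only in rows, so rows that do not move let the fingers close. It gives the time, the measured TCP pose, the force, the opening and the grip force at its end, in the units of the state.
- r.get_state(): the state, without advancing time (a new reading comes with each control period).
- eyes.snapshot(name): name is "scene" or "top"; returns the picture (420x560x3 uint8, blue, green, red); there is no depth.
- eyes.calibration(name): a dict with "camera_matrix" (3x3 intrinsics, pixels), "k1" (the pictures are not rectified: a ray, as slopes to the right and down, at radius r is drawn at 1 + k1 r^2 times it, then the intrinsics apply), "extrinsics" (4x4, takes a point from camera to world coordinates). Camera axes: x right, y up, looking along -z (the intrinsics and any distortion apply to the point x, -y, -z); pixel columns grow to the right and rows downward; lengths in m; the calibration is good to about 2 mm. A picture is of the moment at which its call begins. calibration takes no time and is no camera call.
- r.sign_off(): hands the job in; it is judged then, once.
The state is a dict: "time_s": time; "qpos": joint angles; "dq": joint speeds; "effort": joint torques, N m; "eef_pos": TCP position; "tcp_rot": TCP orientation; "ft_force": force on the tool from outside, world axes, zero at the start; "torque": the same for the moment, N m; "opening": finger opening in m; "finger_force": force on a finger pad.
Only numpy, scipy, OpenCV 4.12 (cv2) and the standard library are available. Lean on these libraries where they do the work, as an engineer would, in place of code of your own. Each camera call takes 0.05 s, during which the arm holds its last target. There are 200 camera calls.

TASK

The glue in the wooden block held in the blue bench clamp has set. Without gripping or lifting anything, press down the orange release paddle on the sliding jaw and, keeping it down, push that jaw back along its bar all the way to the end stop, leaving the block where it stands. Then let the paddle spring up and push the block straight out through the open mouth of the clamp until it lies on the bench wholly clear of both jaws; leave the glue bottle, brush and folding rule alone.

Things in the scene. Friction and masses are not known exactly. Their poses are not given: they have to be found in the camera images.
- clamp: Blue ratchet clamp screwed to the bench. Origin on the bench top under the middle of its steel bar, z up. Its y axis runs along the bar from the fixed jaw (y = -0.15) to the end stop (y = 0.12 to 0.15, 44 mm high); x points out of the mouth, away from the robot. Both jaws are arms about 24 mm thick and 40 mm high that reach from the bar out to x = 0.116; fixed jaw's face: plane y = -0.119.
- mouth (a point): Point on the bench in the throat between bar and block, at clamp x = 0.035, y = -0.079: the free gap where a finger can come down behind the block. The bar (10 mm wide, toothed top edge 37 mm high) ends at x = 0.005 and the block begins at about x = 0.065. Between the jaws the gap is 80 mm long when clamped, 165 mm when fully open (y = -0.119 to +0.045).
- jaw (a joint): Travel of the sliding jaw along the clamp's +y, in m: 0 as clamped on the block, 0.085 against the end stop. It slides with a drag of 2 to 4 N, but while the release is up a pawl in the bar's 8 mm teeth stops all movement towards the end stop (it can still click forward).
- tower (a point): Middle of the flat front face of the tower on the sliding jaw, 69 mm above the bench; moves with the jaw. The face looks along the clamp's -y, is 34 mm wide, spans 58 to 80 mm above the bench and stands just behind the paddle: a finger on the paddle can push the jaw along by this face. The blue housing behind it is 56 mm long and 64 mm high.
- release (a joint): Angle of the release rocker in rad: 0 up, 0.30 fully down. The pawl is clear of the teeth from about 0.15 on, and the jaw then eases back about 4 mm by itself. It springs up when let go (to 0, or up to 0.13 where the pawl lands on a tooth), so it must be held down while the jaw is pushed.
- paddle (a point): Centre of the top of the orange ribbed release paddle, 30 x 30 mm, 57 mm above the bench over the bar; travels with the jaw. Pressed, this point sinks 10 mm in all (pawl clear after 4 to 5 mm); about 8 N frees the pawl, 5 to 7 N holds it down. Its centre lies 17.5 mm and its rear edge 2.5 mm in front of the tower's face (on the clamp's -y side).
- block_center (a point): Centre of the block: two pale wooden offcuts glued side by side, together 80 x 80 mm and 35 mm high, flat on the bench, about 0.1 kg. At the start the jaws hold it with about 10 N, square to the clamp, its centre about 0.105 out along the clamp's x and at y = -0.079. Its z axis is up.
- glue_bottle: White glue bottle with red nozzle, 59 mm across, 190 mm high, standing beyond the sliding jaw's end of the mouth, left of the block's way out; origin at the centre of its foot.
- glue_brush: Flat paint brush, 225 x 54 x 12 mm, lying past the end stop; origin at the middle of its underside.
- folding_rule: Yellow folded rule, 240 x 19 x 18 mm, lying on the robot's side of the clamp, along the bar; origin at the middle of its underside.
Things that resemble listed ones, but are neither listed nor needed, are in the scene too. What is shaped like the part that bears block_center but green is not meant.

How it is judged:
By the outcome, as a careful person would: the job done as asked, in the order asked, and still so for the second after the job is handed in, with the robot touching nothing.
It also fails if it takes over 40 s, if anything falls off the work surface, if the arm or the gripper's body presses on something with over 40 N, if the wrist force passes 120 N, or if a joint passes its speed limit or range.

## Working session

There is one attempt and no reset: what is moved stays moved. The work goes in short steps, Python scripts to look and compute and a tool call to move; the robot and the scene stay as the last step left them, time stands still between calls to the robot, and variables do not carry over. Pictures are saved under pics/ and viewed, at most 10 in all, crops included, and the job is handed in when it is done.

Besides the shell and the picture viewer there is one more tool, called by a JSON object that holds its "name" and its "arguments". move_arm: Moves the arm, as the interface text tells. Its arguments: {"type":"object","properties":{"rotation":{"type":"array","items":{"type":"array","items":{"type":"number"}}},"dp":{"type":"array","items":{"type":"array","items":{"type":"number"}}},"hand":{"type":"array","items":{"type":"number"}},"grip_force":{"type":"number"}},"required":["rotation","dp","hand"]}

```bash
mkdir -p pics; ls
python3 - <<'E'
from bench import r, eyes
import cv2, json
for n in("scene","top"):
    cv2.imwrite(f"pics/{n}0.png",eyes.snapshot(n)); c=eyes.calibration(n); print(n,c)
print(r.get_state())
E
```

```text
pics
scene {'camera_matrix': array([[384.75251603,   0.        , 279.3300399 ],
       [  0.        , 384.75251603, 211.51005233],
       [  0.        ,   0.        ,   1.        ]]), 'k1': -0.10655231159360558, 'extrinsics': array([[-0.5289806 ,  0.42520915, -0.7344227 , -0.31521689],
       [-0.84862217, -0.26049016,  0.46041859,  0.62911826],
       [ 0.00446431,  0.86679989,  0.49863615,  0.63392826],
       [ 0.        ,  0.        ,  0.        ,  1.        ]])}
top {'camera_matrix': array([[545.23332615,   0.        , 279.68561024],
       [  0.        , 545.23332615, 215.45809709],
       [  0.        ,   0.        ,   1.        ]]), 'k1': -0.17555111803507806, 'extrinsics': array([[-1.79791541e-01,  7.84910567e-01, -5.92950591e-01,
        -3.79746525e-01],
       [-9.83704227e-01, -1.44069096e-01,  1.07564346e-01,
         3.01661548e-01],
       [-9.97463534e-04,  6.02627163e-01,  7.98022248e-01,
         1.30304156e+00],
       [ 0.00000000e+00,  0.00000000e+00,  0.00000000e+00,
         1.00000000e+00]])}
{'time_s': 0.1, 'qpos': array([ 1.11431872,  0.60003162, -0.00259459,  1.60006198,  0.00182594,
        0.94289149, -0.07980443]), 'dq': array([-0.00197536, -0.00139388, -0.00120695,  0.00065977, -0.00052584,
        0.00066299, -0.0008583 ]), 'effort': array([ 6.12675998e-03, -7.77988458e+01,  1.56990822e+00, -2.58624512e+01,
        1.26477750e-02,  5.44369075e-03,  2.77033496e-05]), 'eef_pos': array([ 0.26860318, -0.67290606,  0.20160804]), 'tcp_rot': array([-6.68430313e-04,  9.82014456e-01,  1.88804463e-01, -1.90565440e-04]), 'ft_force': array([ 0.24191175,  0.47995377, -0.85081046]), 'torque': array([ 0.01665386, -0.02428922,  0.00681267]), 'finger_force': 0.0, 'opening': 0.08537211587209494}
```

View pics/scene0.png

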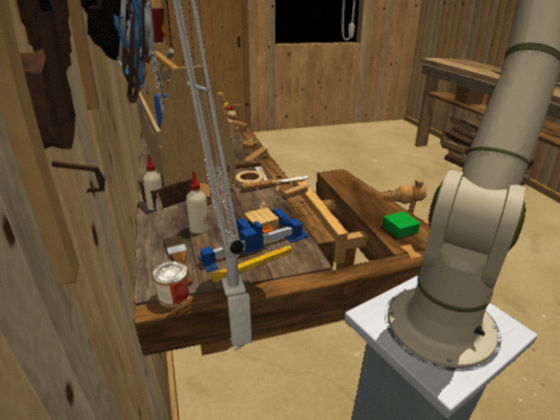

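View pics/top0.png

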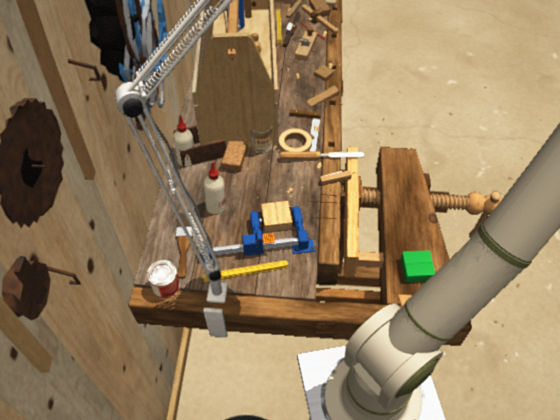

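The scene view shows the clamp near (255,235), with the lamp post at (237,245) in front of it. In the top view the block is at (276,215), the orange paddle at (268,238), the rule at (250,270) and the bottle at (214,190).

Possible mix-ups:
- **Block:** the pale block at top (276,215) is the one held in the clamp. The green block (418,264) and the brown offcut (233,155) are decoys.
- **Bottle:** the listed one is at (214,190), and a second stands at (182,140).

I'll check the choice in a close crop.

Run:
```python
import cv2, numpy as np
a=cv2.imread("pics/top0.png")[165:285,170:330]; b=cv2.imread("pics/scene0.png")[175:285,180:320]
a=cv2.resize(a,(800,600),interpolation=cv2.INTER_CUBIC)
b=cv2.resize(b,None,fx=5.7,fy=5.4,interpolation=cv2.INTER_CUBIC)
cv2.imwrite("pics/topc.png",a); cv2.imwrite("pics/scenec.png",b[:600,:800])
```

```text
(no output)
```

View pics/topc.png

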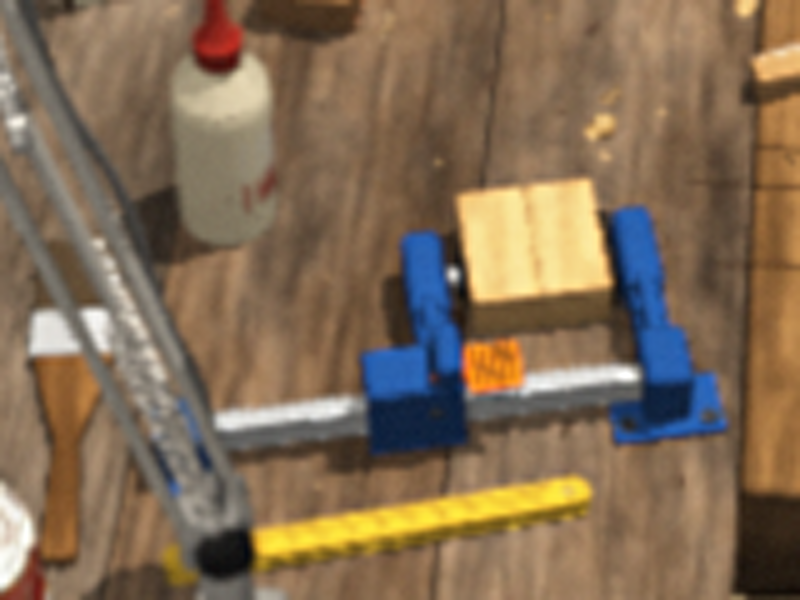

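View pics/scenec.png

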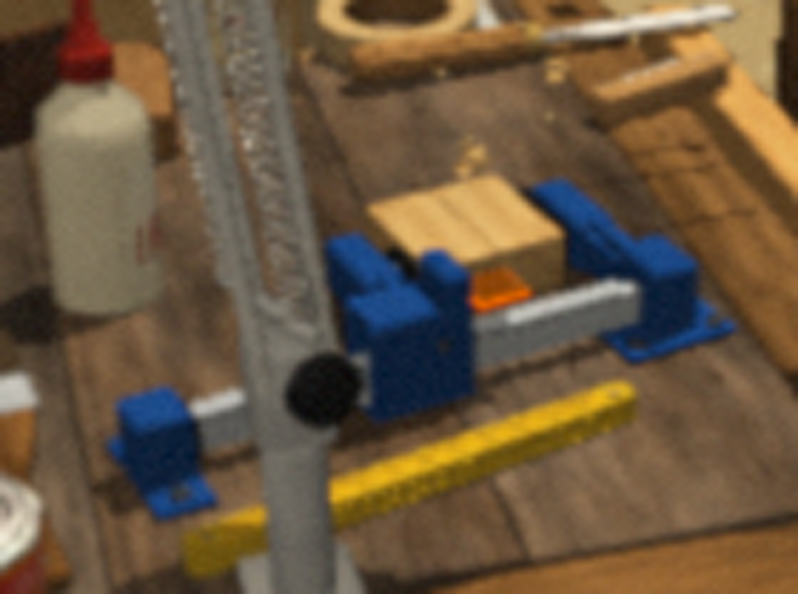

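The crops confirm the pale two-piece block between the blue jaws. The paddle is at about (269,238) in top and (267,228) in scene, and the tower stands just left of it. The lamp boom is near the end stop, so I'll triangulate it along with the rest.

```bash
cat > h.py <<'E'
import cv2, numpy as np
from bench import r, eyes
C={n:eyes.calibration(n) for n in("scene","top")}
def ray(n,u,v):
    c=C[n];K=c["camera_matrix"];k=c["k1"]
    p=cv2.undistortPoints(np.array([[[u,v]]],float),K,np.array([k,0,0,0,0.]))[0,0]
    E=c["extrinsics"];d=E[:3,:3]@np.array([p[0],-p[1],-1]);return E[:3,3],d/np.linalg.norm(d)
def plane(n,u,v,z):
    o,d=ray(n,u,v);return o+d*(z-o[2])/d[2]
def tri(a,b):
    o1,d1=ray("top",*a);o2,d2=ray("scene",*b)
    s=np.linalg.lstsq(np.c_[d1,-d2],o2-o1,rcond=None)[0];p,q=o1+s[0]*d1,o2+s[1]*d2
    return (p+q)/2,np.linalg.norm(p-q)
def mask(im,lo,hi,roi):
    m=cv2.inRange(cv2.cvtColor(im,cv2.COLOR_BGR2HSV),lo,hi);k=np.zeros_like(m);x0,y0,x1,y1=roi;k[y0:y1,x0:x1]=m[y0:y1,x0:x1];return k
def cen(m):
    M=cv2.moments(m,True);return M["m10"]/M["m00"],M["m01"]/M["m00"]
E
python3 - <<'E'
from h import *
np.set_printoptions(precision=4,suppress=True)
t=cv2.imread("pics/top0.png");s=cv2.imread("pics/scene0.png")
ot=cen(mask(t,(3,170,150),(14,255,255),(255,225,285,250)));os_=cen(mask(s,(3,170,120),(14,255,255),(255,215,285,240)))
print("paddle",ot,os_,tri(ot,os_),plane("top",*ot,.057),plane("scene",*os_,.057))
T=lambda x,y:(170+x/5,165+y/5); S=lambda x,y:(180+x/5.7,175+y/5.4545*1.0 if 0 else 175+y/5.4)
def show(n,a,b): print(n,*tri(T(*a),S(*b)))
show("knob",(222,550),(323,390))
show("lamp base",(222,600),(300,590))
print("boom", tri((130,97),(180,0)))
for n,a,b in(("blk far L",(458,194),(370,208)),("far R",(594,180),(490,177)),("near R",(610,288),(563,240)),("near L",(474,302),(455,272))):
    show(n,a,b); print(plane("top",*T(*a),.035),plane("scene",*S(*b),.035))
# rule: yellow
for n,im,roi in(("top",t,(170,250,300,285)),("scene",s,(205,240,300,285))):
    m=mask(im,(20,150,120),(32,255,255),roi);p=cv2.boxPoints(cv2.minAreaRect(cv2.findNonZero(m)));print("rule",n,[plane(n,*q,.018)[:2] for q in p])
show("housing top RL near corner (bar side) ",(369,398),(362,325))
show("fixed jaw corner nearR",(692,362),(697,268))
show("fixed jaw tip far L",(613,212),(535,190))
show("slide jaw tip far L",(404,235),(330,240))
show("slide jaw tip far R",(437,235),(370,237))
show("bottle red tip",(214,5),(82,5))
E
```

```text
paddle (267.28, 237.24) (267.0655737704918, 228.18032786885246) (array([0.4716, 0.1796, 0.0612]), np.float64(0.00698035117688558)) [0.4777 0.1813 0.057 ] [0.4731 0.1751 0.057 ]
knob [0.3324 0.3366 0.1369] 0.0026365133421811723
lamp base [0.3775 0.34   0.0014] 0.015977600197638622
boom (array([0.4029, 0.4107, 0.6471]), np.float64(0.05656073237988761))
blk far L [0.6126 0.1747 0.0358] 0.003139358323977028
[0.6147 0.1757 0.035 ] [0.612  0.1735 0.035 ]
far R [0.6162 0.0943 0.0294] 0.0027418533563506728
[0.6106 0.0944 0.035 ] [0.6093 0.0997 0.035 ]
near R [0.5331 0.0996 0.0311] 0.0007729733644556816
[0.5306 0.1004 0.035 ] [0.5271 0.1029 0.035 ]
near L [0.5236 0.1764 0.043 ] 0.01201033080611576
[0.5349 0.1793 0.035 ] [0.5276 0.1682 0.035 ]
rule top [array([0.4175, 0.3737]), array([0.4212, 0.1367]), array([0.3929, 0.1381]), array([0.3897, 0.3726])]
rule scene [array([0.4177, 0.3688]), array([0.4234, 0.1311]), array([0.3867, 0.1453]), array([0.3848, 0.3751])]
housing top RL near corner (bar side)  [0.4625 0.2513 0.0644] 0.005748253725002651
fixed jaw corner nearR [0.4654 0.0636 0.0385] 0.007148600990126246
fixed jaw tip far L [0.5831 0.0874 0.0358] 0.002277827410346398
slide jaw tip far L [0.5861 0.2114 0.0393] 0.0018540557058212388
slide jaw tip far R [0.5825 0.1913 0.0375] 0.004983045777833501
bottle red tip [0.6652 0.3029 0.1728] 0.0012170213254250378
```

Estimates:
- **Clamp yaw:** about -2.5°
- **Clamp origin:** about (0.470, 0.220)
- **Paddle:** about (0.475, 0.178)
- **Lamp:** near (0.33, 0.34), clear of the planned path

I'll shut the fingers, turn the tool so its x lies along the clamp's y, and swing over above the bench.

{"name": "move_arm", "arguments": {"rotation": [[0,0,-9.4],[0,0,-9.4],[0,0,-9.4],[0,0,-9.4],[0,0,-9.4],[0,0,-9.4],[0,0,-9.3],[0,0,0]], "dp": [[0,0,-0.01],[0,0,-0.01],[0,0,-0.01],[0,0,-0.01],[0,0,-0.01],[0,0,-0.01],[0,0,-0.01],[0,0,0]], "hand": [1,1,1,1,1,1,1,1]}}

```text
time_s: 1.1
eef_pos: [0.2686, -0.6736, 0.2726]
tcp_rot: [0.0, 0.723, 0.691, 0.0]
ft_force: [-0.3, 0.3, 0.5]
opening: 0.0
finger_force: 0.0
```

{"name": "move_arm", "arguments": {"rotation": [[0,0,0],[0,0,0],[0,0,0],[0,0,0],[0,0,0],[0,0,0],[0,0,0],[0,0,0],[0,0,0],[0,0,0],[0,0,0],[0,0,0],[0,0,0],[0,0,0],[0,0,0],[0,0,0],[0,0,0],[0,0,0]], "dp": [[0.04,0.034,0],[0.04,0.034,0],[0.04,0.034,0],[0.04,0.034,0],[0.04,0.034,0],[0.04,0.034,0],[0.04,0.034,0],[0.055,-0.0074,0],[0.055,-0.0074,0],[0.055,-0.0074,0],[0.055,-0.0074,0],[0.055,-0.0074,0],[0.055,-0.0074,0],[0.055,-0.0074,0],[0.055,-0.0074,0],[0.055,-0.0074,0],[0.055,-0.0074,0],[0,0,0]], "hand": [1,1,1,1,1,1,1,1,1,1,1,1,1,1,1,1,1,1]}}

```text
time_s: 3.35
eef_pos: [0.4683, 0.1531, 0.2722]
tcp_rot: [-0.001, 0.722, 0.692, 0.001]
ft_force: [-0.6, -1.0, -0.3]
opening: -0.0001
finger_force: 0.0
```

{"name": "move_arm", "arguments": {"rotation": [[0,0,0],[0,0,0],[0,0,0],[0,0,0],[0,0,0]], "dp": [[0.01,0.002,0.05],[0.01,0.001,0.05],[0,0,0.05],[0,0,0.036],[0,0,0]], "hand": [1,1,1,1,1]}}

```text
time_s: 3.98
eef_pos: [0.4716, 0.1668, 0.0842]
tcp_rot: [-0.001, 0.724, 0.69, -0.003]
ft_force: [-0.3, 0.9, -0.4]
opening: 0.0002
finger_force: 0.0
```

Run:
```python
from h import *
t=eyes.snapshot("top");s=eyes.snapshot("scene")
cv2.imwrite("pics/t1.png",t);cv2.imwrite("pics/s1.png",s)
a=cv2.resize(t[180:270,220:320],(400,360),interpolation=cv2.INTER_CUBIC);b=cv2.resize(s[170:260,220:320],(400,360),interpolation=cv2.INTER_CUBIC)
cv2.imwrite("pics/c1.png",np.hstack([a,b]));print(r.get_state()["eef_pos"])
```

```text
[0.4734281  0.16797269 0.08684884]
```

View pics/c1.png

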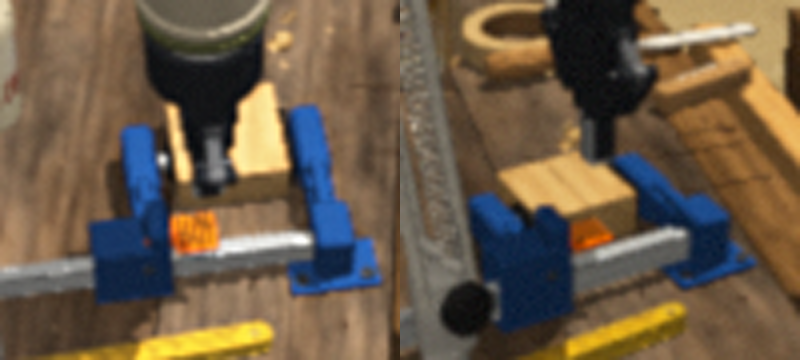

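The left half (top view) shows the closed fingertip at about (273,227), right of and above the paddle. The right half (scene) shows it at about (269,210). I'll check this against the calibration.

Run:
```python
from h import *
print("tip",tri((273,227.5),(269.3,210)))
def proj(n,p):
    c=C[n];E=c["extrinsics"];q=E[:3,:3].T@(np.array(p)-E[:3,3]);x,y=q[0]/-q[2],-q[1]/-q[2];f=1+c["k1"]*(x*x+y*y);K=c["camera_matrix"];return K[0,0]*x*f+K[0,2],K[1,1]*y*f+K[1,2]
for n in("top","scene"): print(n,"tcp",proj(n,(.4734,.168,.0868)),"below at .057",proj(n,(.4734,.168,.057)))
t=cv2.imread("pics/t1.png");s=cv2.imread("pics/s1.png")
for n,im,roi in(("top",t,(255,225,285,250)),("scene",s,(255,215,285,240))):
    m=mask(im,(3,150,120),(14,255,255),roi);print(n,cv2.boundingRect(m),cen(m),plane(n,*cen(m),.057), [plane(n,*q,.057)[:2].round(4) for q in cv2.boxPoints(cv2.minAreaRect(cv2.findNonZero(m)))])
# tower front-face edge from top (crop1 coords) & bar at fixed end
for q in((462,345),(464,425)): print("tower top edge z.08",plane("top",170+q[0]/5,165+q[1]/5,.08))
for q in((525,372),(638,362),(215,415),(365,400)): print("bar top back edge z.037",plane("top",170+q[0]/5,165+q[1]/5,.037))
```

```text
tip (array([0.46867448, 0.16770813, 0.11443533]), np.float64(0.004166293389232139))
top tcp (np.float64(272.11951616331606), np.float64(231.56149730996805)) below at .057 (np.float64(272.2500495329578), np.float64(237.76895927703703))
scene tcp (np.float64(269.10398654442383), np.float64(218.30810267985356)) below at .057 (np.float64(269.1988627099776), np.float64(227.42051139693933))
top (262, 233, 13, 10) (266.8780487804878, 238.0487804878049) [0.47515737 0.18284337 0.057     ] [array([0.4945, 0.1934]), array([0.4885, 0.1604]), array([0.4585, 0.1657]), array([0.4645, 0.1983])]
scene (263, 225, 11, 8) (266.98387096774195, 228.16129032258064) [0.47330041 0.17525785 0.057     ] [array([0.462 , 0.1946]), array([0.4936, 0.1764]), array([0.4788, 0.1523]), array([0.4476, 0.1711])]
tower top edge z.08 [0.47489641 0.19487454 0.08      ]
tower top edge z.08 [0.42286853 0.20229491 0.08      ]
bar top back edge z.037 [0.48019091 0.15919413 0.037     ]
bar top back edge z.037 [0.47540654 0.09520096 0.037     ]
bar top back edge z.037 [0.4825306  0.33471141 0.037     ]
bar top back edge z.037 [0.47756143 0.250643   0.037     ]
```

{"name": "move_arm", "arguments": {"rotation": [[0,0,0],[0,0,0],[0,0,0],[0,0,0]], "dp": [[0.009,0.002,0.01],[0,0,0.01],[0,0,0.004],[0,0,0]], "hand": [1,1,1,1]}}

```text
time_s: 4.58
eef_pos: [0.4754, 0.1772, 0.0621]
tcp_rot: [-0.0, 0.723, 0.691, -0.0]
ft_force: [-0.3, 0.3, -1.0]
opening: -0.0001
finger_force: 0.0
```

{"name": "move_arm", "arguments": {"rotation": [[0,0,0],[0,0,0],[0,0,0],[0,0,0]], "dp": [[0,0,0.004],[0,0,0.003],[0,0,0],[0,0,0]], "hand": [1,1,1,1]}}

```text
time_s: 5.08
eef_pos: [0.4756, 0.1773, 0.0554]
tcp_rot: [-0.0, 0.723, 0.691, -0.0]
ft_force: [-0.4, -0.3, -0.4]
opening: 0.0001
finger_force: 0.0
```

{"name": "move_arm", "arguments": {"rotation": [[0,0,0],[0,0,0],[0,0,0]], "dp": [[0,0,0.003],[0,0,0],[0,0,0]], "hand": [1,1,1]}}

```text
time_s: 5.45
eef_pos: [0.4756, 0.1773, 0.0523]
tcp_rot: [-0.0, 0.723, 0.691, -0.0]
ft_force: [-0.5, -0.8, -0.4]
opening: 0.0002
finger_force: 0.0
```

Run:
```python
from h import *
t=eyes.snapshot("top");s=eyes.snapshot("scene")
a=cv2.resize(t[195:265,230:310],(400,350),interpolation=cv2.INTER_CUBIC);b=cv2.resize(s[185:255,230:310],(400,350),interpolation=cv2.INTER_CUBIC)
cv2.imwrite("pics/c2.png",np.hstack([a,b]));print(r.get_state()["ft_force"])
```

```text
[0.09153684 0.61741723 0.69314883]
```

View pics/c2.png

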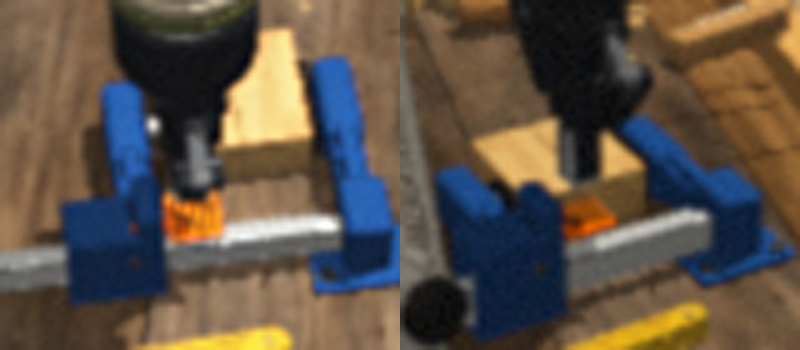

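The fingertip, at top (269,233) and scene (267,221), still hovers about 20 mm above the paddle. It is laterally centred, so I'll keep going down by feel.

{"name": "move_arm", "arguments": {"rotation": [[0,0,0],[0,0,0],[0,0,0]], "dp": [[0,0,0.004],[0,0,0.004],[0,0,0]], "hand": [1,1,1]}}

```text
time_s: 5.92
eef_pos: [0.4754, 0.1772, 0.0439]
tcp_rot: [-0.0, 0.723, 0.691, -0.0]
ft_force: [-1.2, 0.4, 0.4]
opening: 0.0001
finger_force: 0.0
```

{"name": "move_arm", "arguments": {"rotation": [[0,0,0],[0,0,0],[0,0,0]], "dp": [[0,0,0.003],[0,0,0.002],[0,0,0]], "hand": [1,1,1]}}

```text
time_s: 6.3
eef_pos: [0.4756, 0.1773, 0.0392]
tcp_rot: [-0.0, 0.723, 0.691, -0.0]
ft_force: [-0.7, 0.0, -0.6]
opening: -0.0
finger_force: 0.0
```

{"name": "move_arm", "arguments": {"rotation": [[0,0,0],[0,0,0],[0,0,0]], "dp": [[0,0,0.003],[0,0,0.002],[0,0,0]], "hand": [1,1,1]}}

```text
time_s: 6.68
eef_pos: [0.4755, 0.1773, 0.0342]
tcp_rot: [-0.0, 0.723, 0.691, -0.0]
ft_force: [-0.1, -0.7, 1.1]
opening: 0.0
finger_force: 0.0
```

Run:
```python
from h import *
t=eyes.snapshot("top");s=eyes.snapshot("scene")
a=cv2.resize(t[195:265,230:310],(400,350),interpolation=cv2.INTER_CUBIC);b=cv2.resize(s[185:255,230:310],(400,350),interpolation=cv2.INTER_CUBIC)
cv2.imwrite("pics/c3.png",np.hstack([a,b]));print(r.get_state()["ft_force"])
```

```text
[ 1.01313778 -0.36164664  0.06114536]
```

View pics/c3.png

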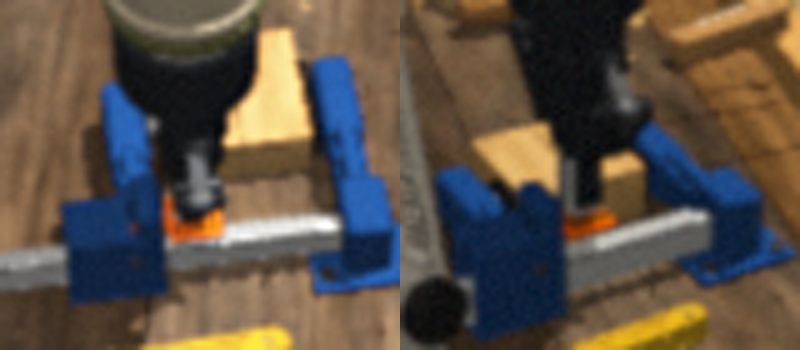

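The tip is now almost on the paddle, at top (269,237), so the true fingertip sits about 24 mm above the reported TCP. I'll press gently from here.

{"name": "move_arm", "arguments": {"rotation": [[0,0,0],[0,0,0],[0,0,0]], "dp": [[0,0,0.002],[0,0,0.002],[0,0,0]], "hand": [1,1,1]}}

```text
time_s: 7.15
eef_pos: [0.4755, 0.1773, 0.0302]
tcp_rot: [-0.0, 0.723, 0.691, -0.0]
ft_force: [-1.0, -0.1, 0.0]
opening: -0.0004
finger_force: 0.0
```

{"name": "move_arm", "arguments": {"rotation": [[0,0,0],[0,0,0]], "dp": [[0,0,0.002],[0,0,0]], "hand": [1,1]}}

```text
time_s: 7.4
eef_pos: [0.4757, 0.1774, 0.0283]
tcp_rot: [0.0, 0.723, 0.691, 0.0]
ft_force: [-0.0, 0.9, -0.1]
opening: -0.0
finger_force: 0.0
```

{"name": "move_arm", "arguments": {"rotation": [[0,0,0],[0,0,0]], "dp": [[0,0,0.002],[0,0,0]], "hand": [1,1]}}

```text
time_s: 7.65
eef_pos: [0.4757, 0.1766, 0.0267]
tcp_rot: [0.0, 0.723, 0.691, -0.0]
ft_force: [-0.9, -2.7, 7.7]
opening: -0.0
finger_force: 4.0
```

{"name": "move_arm", "arguments": {"rotation": [[0,0,0],[0,0,0],[0,0,0]], "dp": [[0,0,0.002],[0,0,0.002],[0,0,0]], "hand": [1,1,1]}}

```text
time_s: 8.02
eef_pos: [0.4757, 0.1766, 0.0225]
tcp_rot: [0.0, 0.723, 0.691, -0.0]
ft_force: [-0.0, -2.3, 5.2]
opening: 0.0004
finger_force: 2.9
```

{"name": "move_arm", "arguments": {"rotation": [[0,0,0],[0,0,0],[0,0,0]], "dp": [[0,0,0.002],[0,0,0.001],[0,0,0]], "hand": [1,1,1]}}

```text
time_s: 8.4
eef_pos: [0.4757, 0.1766, 0.0196]
tcp_rot: [0.0, 0.723, 0.691, -0.0]
ft_force: [0.1, -2.4, 6.7]
opening: -0.0002
finger_force: 3.6
```

{"name": "move_arm", "arguments": {"rotation": [[0,0,0],[0,0,0],[0,0,0],[0,0,0],[0,0,0],[0,0,0]], "dp": [[0.004,0,0.0005],[0.005,0,0],[0.006,0,0],[0.007,0,0],[0.008,0,0],[0,0,0]], "hand": [1,1,1,1,1,1]}}

```text
time_s: 9.15
eef_pos: [0.4769, 0.2081, 0.0194]
tcp_rot: [0.0, 0.722, 0.692, 0.0]
ft_force: [-2.0, 1.2, 9.5]
opening: -0.0002
finger_force: 4.3
```

Run:
```python
from h import *
t=eyes.snapshot("top");s=eyes.snapshot("scene")
a=cv2.resize(t[195:265,230:310],(400,350),interpolation=cv2.INTER_CUBIC);b=cv2.resize(s[185:255,230:310],(400,350),interpolation=cv2.INTER_CUBIC)
cv2.imwrite("pics/c4.png",np.hstack([a,b]));print(r.get_state()["ft_force"])
```

```text
[-1.85566956  0.84554723  8.61003398]
```

View pics/c4.png

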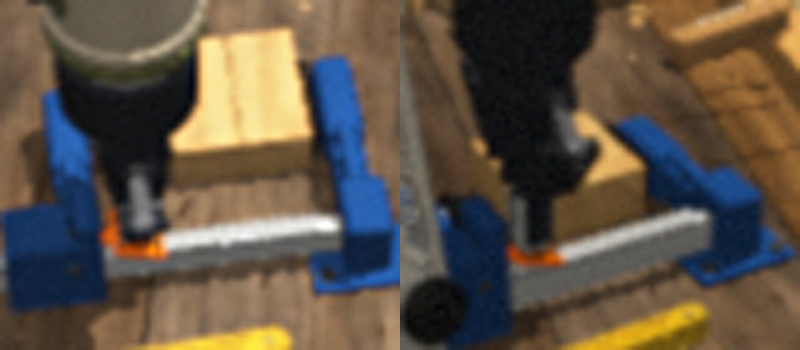

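The jaw has followed the finger about 30 mm and the block hasn't moved. I'll continue to the stop.

{"name": "move_arm", "arguments": {"rotation": [[0,0,0],[0,0,0],[0,0,0],[0,0,0],[0,0,0],[0,0,0],[0,0,0]], "dp": [[0.007,0,0],[0.008,0,0],[0.008,0,0],[0.008,0,0],[0.008,0,0],[0.006,0,0],[0,0,0]], "hand": [1,1,1,1,1,1,1]}}

```text
time_s: 10.12
eef_pos: [0.4785, 0.2529, 0.0194]
tcp_rot: [-0.0, 0.722, 0.692, 0.0]
ft_force: [-3.5, 0.0, 10.0]
opening: -0.0001
finger_force: 4.7
```

{"name": "move_arm", "arguments": {"rotation": [[0,0,0],[0,0,0],[0,0,0],[0,0,0]], "dp": [[0.004,0,0],[0.004,0,0],[0.003,0,0],[0,0,0]], "hand": [1,1,1,1]}}

```text
time_s: 10.62
eef_pos: [0.4785, 0.2584, 0.0192]
tcp_rot: [0.002, 0.723, 0.69, -0.003]
ft_force: [-3.7, -12.7, 17.2]
opening: -0.0002
finger_force: 10.0
```

{"name": "move_arm", "arguments": {"rotation": [[0,0,0],[0,0,0],[0,0,0],[0,0,0]], "dp": [[0.002,0,0],[0.002,0,0],[0.002,0,0],[0,0,0]], "hand": [1,1,1,1]}}

```text
time_s: 11.12
eef_pos: [0.4783, 0.2586, 0.019]
tcp_rot: [0.004, 0.725, 0.689, -0.007]
ft_force: [-2.3, -26.5, 24.9]
opening: -0.0003
finger_force: 15.6
```

Run:
```python
from h import *
t=eyes.snapshot("top");s=eyes.snapshot("scene")
a=cv2.resize(t[185:275,180:310],(400,300),interpolation=cv2.INTER_CUBIC);b=cv2.resize(s[180:270,190:320],(400,300),interpolation=cv2.INTER_CUBIC)
cv2.imwrite("pics/c5.png",np.hstack([a,b]));cv2.imwrite("pics/t5.png",t);cv2.imwrite("pics/s5.png",s);print(r.get_state()["ft_force"],r.get_state()["eef_pos"])
```

```text
[ -2.39390674 -24.85281196  24.77324007] [0.47829255 0.25859046 0.01905841]
```

View pics/c5.png

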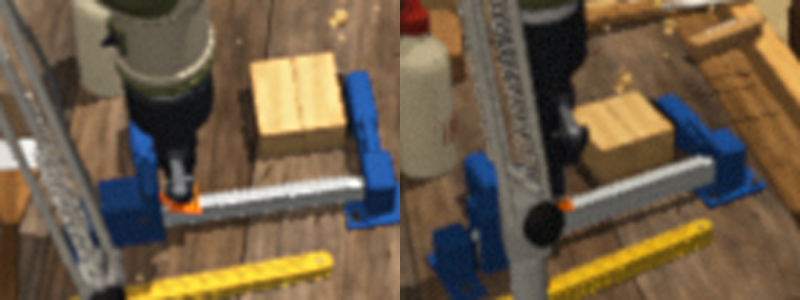

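The jaw stands hard against something: the force rises to 25 N with no travel. I'll confirm it is the end stop by comparing tower edge positions in the two top pictures.

Run:
```python
from h import *
for f,x0 in(("top0",235),("t5",195)):
    im=cv2.imread(f"pics/{f}.png"); m=mask(im,(105,120,40),(125,255,255),(x0,225,x0+40,262))
    k,l,st,_=cv2.connectedComponentsWithStats(m);i=1+st[1:,4].argmax()
    for row in(245,248,250):
        xs=np.flatnonzero(l[row]==i);print(f,row,xs.min(),xs.max(),plane("top",xs.max()+.5,row,.05)[:2],plane("top",xs.min(),row,.05)[:2])
c=eyes.calibration("scene")
from numpy.linalg import inv
```

```text
top0 245 244 261 [0.45956265 0.20071519] [0.46826187 0.24843699]
top0 248 244 262 [0.44922348 0.19960194] [0.45837893 0.24985383]
top0 250 244 262 [0.44270417 0.20066965] [0.45183218 0.25079298]
t5 245 213 230 [0.47496119 0.28532523] [0.48363786 0.33328181]
t5 248 213 231 [0.46455199 0.28387528] [0.47367654 0.33437205]
t5 250 214 231 [0.45798526 0.28472751] [0.46658681 0.3323675 ]
```

The tower moved 84–85 mm, so the jaw is at the end stop. I'll ease off and lift straight up so the paddle springs free.

{"name": "move_arm", "arguments": {"rotation": [[0,0,0],[0,0,0],[0,0,0],[0,0,0],[0,0,0],[0,0,0],[0,0,0]], "dp": [[-0.004,0,0],[-0.004,0,0],[0,0,-0.006],[0,0,-0.008],[0,0,-0.02],[0,0,-0.02],[0,0,0]], "hand": [1,1,1,1,1,1,1]}}

```text
time_s: 12.1
eef_pos: [0.4803, 0.2619, 0.0741]
tcp_rot: [0.0, 0.723, 0.691, 0.001]
ft_force: [-0.1, -0.0, -0.5]
opening: -0.0001
finger_force: 0.0
```

Run:
```python
from h import *
t=eyes.snapshot("top");cv2.imwrite("pics/t6.png",t)
m=mask(t,(105,120,40),(125,255,255),(195,225,235,262))
k,l,st,_=cv2.connectedComponentsWithStats(m);i=1+st[1:,4].argmax()
for row in(248,250):
    xs=np.flatnonzero(l[row]==i);print("tower",xs.min(),xs.max())
Q=[(261.3,203.6),(288.2,200.6),(292.5,223.4),(263.5,226.1)]
P=np.array([plane("top",*q,.035)[:2] for q in Q]);print(P,P.mean(0))
g=mask(t,(10,60,170),(28,200,255),(255,195,300,230));k,l,st,ce=cv2.connectedComponentsWithStats(g);i=1+st[1:,4].argmax()
print(st[i],plane("top",*ce[i],.035),[plane("top",*q,.035)[:2].round(4) for q in cv2.boxPoints(cv2.minAreaRect(cv2.findNonZero((l==i).astype(np.uint8))))])
```

```text
tower 213 231
tower 214 231
[[0.61560294 0.17642422]
 [0.61237211 0.0958592 ]
 [0.5275478  0.09956658]
 [0.53315002 0.18336419]] [0.57216822 0.13880355]
[261 200  31  26 632] [0.57486972 0.13902161 0.035     ] [array([0.6175, 0.1782]), array([0.6174, 0.0941]), array([0.5332, 0.1008]), array([0.5337, 0.1823])]
```

{"name": "move_arm", "arguments": {"rotation": [[0,0,0],[0,0,0],[0,0,0],[0,0,0],[0,0,0],[0,0,0]], "dp": [[-0.04,0.01,0],[-0.04,0.01,0],[-0.041,0.009,0],[0,0,0.02],[0,0,0.02],[0,0,0]], "hand": [1,1,1,1,1,1]}}

```text
time_s: 12.9
eef_pos: [0.5018, 0.1388, 0.0312]
tcp_rot: [-0.001, 0.722, 0.691, -0.002]
ft_force: [-0.0, -1.0, 0.5]
opening: -0.0001
finger_force: 0.0
```

Run:
```python
from h import *
t=eyes.snapshot("top");s=eyes.snapshot("scene");cv2.imwrite("pics/t7.png",t)
a=cv2.resize(t[185:265,220:310],(400,355),interpolation=cv2.INTER_CUBIC);b=cv2.resize(s[180:260,225:315],(400,355),interpolation=cv2.INTER_CUBIC)
cv2.imwrite("pics/c7.png",np.hstack([a,b]));print(r.get_state()["ft_force"],r.get_state()["eef_pos"])
```

```text
[ 0.31895233 -0.09383962  0.18580739] [0.50264733 0.1393416  0.03259892]
```

View pics/c7.png

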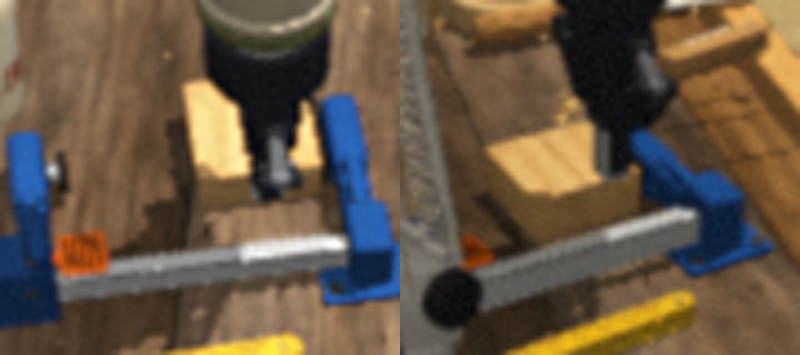

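This is the last picture I may view. The paddle is up at top crop (82,252) and the jaw is open. The fingertip is at top (280,229) and scene (269,217), behind the block. I'll check its lateral position numerically.

Run:
```python
from h import *
print(tri((280.3,228.9),(225+212*.225,180+172*.2254)),plane("top",280.3,228.9,.061))
for x in (195,318): print(plane("top",220+x*.225,185+(178 if x<200 else 168)*.2254,.035))
```

```text
(array([0.49413471, 0.1425269 , 0.06599057]), np.float64(0.0027797296506220995)) [0.49637169 0.14104245 0.061     ]
[0.53638729 0.18173828 0.035     ]
[0.52991243 0.10189369 0.035     ]
```

{"name": "move_arm", "arguments": {"rotation": [[0,0,0],[0,0,0],[0,0,0],[0,0,0],[0,0,0]], "dp": [[0.001,0.001,0.01],[0,0,0.012],[0,0,0.01],[0,0,0.009],[0,0,0]], "hand": [1,1,1,1,1]}}

```text
time_s: 13.62
eef_pos: [0.5035, 0.14, -0.009]
tcp_rot: [-0.0, 0.722, 0.691, -0.001]
ft_force: [0.2, -0.7, 0.6]
opening: 0.0002
finger_force: 0.0
```

{"name": "move_arm", "arguments": {"rotation": [[0,0,0],[0,0,0],[0,0,0],[0,0,0],[0,0,0],[0,0,0]], "dp": [[0,0.006,0],[0,0.006,0],[0,0.006,0],[0,0.006,0],[0,0.006,0],[0,0,0]], "hand": [1,1,1,1,1,1]}}

```text
time_s: 14.38
eef_pos: [0.5347, 0.1386, -0.0082]
tcp_rot: [0.0, 0.723, 0.691, 0.0]
ft_force: [0.4, -1.0, 0.0]
opening: 0.0002
finger_force: 0.0
```

```bash
cat >> h.py <<'E'
def block():
    t=eyes.snapshot("top");g=mask(t,(10,60,170),(28,200,255),(250,170,305,235))
    k,l,st,ce=cv2.connectedComponentsWithStats(g);i=1+st[1:,4].argmax()
    print(st[i],[plane("top",*q,.035)[:2].round(4) for q in cv2.boxPoints(cv2.minAreaRect(cv2.findNonZero((l==i).astype(np.uint8))))])
    c,_=cv2.findContours((l==i).astype(np.uint8),cv2.RETR_EXTERNAL,cv2.CHAIN_APPROX_NONE);c=c[0][:,0]
    print("far corners",*[plane("top",*c[(c@w).argmin()],.035)[:2].round(4) for w in((1,1),(-1,1),(1,-1))])
    return t
E
python3 - <<'E'
from h import *
block();s=r.get_state();print(s["eef_pos"],s["ft_force"])
E
```

```text
[261 200  11  13  81] [array([0.6151, 0.1893]), array([0.6305, 0.17  ]), array([0.5835, 0.1484]), array([0.5687, 0.1675])]
far corners [0.6287 0.1722] [0.6239 0.1669] [0.5916 0.1782]
[ 0.53439983  0.13858103 -0.00817547] [-0.56049926 -0.19521359  0.20990192]
```

{"name": "move_arm", "arguments": {"rotation": [[0,0,0],[0,0,0],[0,0,0],[0,0,0],[0,0,0],[0,0,0]], "dp": [[0,0.006,0],[0,0.007,0],[0,0.007,0],[0,0.007,0],[0,0.006,0],[0,0,0]], "hand": [1,1,1,1,1,1]}}

```text
time_s: 15.18
eef_pos: [0.5677, 0.1369, -0.0082]
tcp_rot: [0.0, 0.723, 0.691, 0.0]
ft_force: [-1.0, 0.3, -0.9]
opening: -0.0003
finger_force: 0.0
```

Run:
```python
from h import *
t=block();s=r.get_state();print(s["eef_pos"],s["ft_force"])
m=cv2.inRange(cv2.cvtColor(t,cv2.COLOR_BGR2HSV),(10,60,150),(28,200,255))[180:232:3,255:305]
for a in m: print("".join(".#"[v>0] for v in a))
```

```text
[282 196   8  15  86] [array([0.633 , 0.1108]), array([0.6293, 0.0902]), array([0.5773, 0.1002]), array([0.581 , 0.1204])]
far corners [0.6276 0.1027] [0.6298 0.0931] [0.581  0.1204]
[ 0.56733473  0.13686897 -0.00816817] [-0.04738362  0.72607286 -0.00908007]Traceback (most recent call last):
  File "<stdin>", line 4, in <module>
  File "<stdin>", line 4, in <genexpr>
TypeError: string indices must be integers, not 'numpy.bool'
```

Run:
```python
from h import *
for n,(x0,y0,x1,y1),rg in(("top",(250,178,306,232),((10,50,90),(28,220,255))),("scene",(250,180,306,240),((10,50,90),(28,220,255)))):
    m=cv2.inRange(cv2.cvtColor(eyes.snapshot(n),cv2.COLOR_BGR2HSV),*rg)[y0:y1:2,x0:x1]
    v=cv2.cvtColor(eyes.snapshot(n),cv2.COLOR_BGR2HSV)[y0:y1:2,x0:x1]
    print(n)
    for i,a in enumerate(v): print(y0+2*i,"".join("B" if 100<h<128 and s>110 else " " if q<45 else "#" if q>175 and s>60 else "+" if q>110 and s>90 else "." for h,s,q in a.tolist()))
```

```text
top
178 ++++++++++..................................+.++++++++++
180 ++++++++++++...............................+++++++++++++
182 ++++++++++++.............................+++++++++++++++
184 +++++.++++++.    ....................  .++++++++++++++++
186 +++++.++++++..     ...............     .++++++++++++++++
188 ++++..++++++..        .........        .###+++++++++++++
190 +++........++.                         .###+++++++++++++
192 ++........+###.                        .++++++++++++++++
194 ++........+####. B                    .+++++++++++++++++
196 +......+..+#####+.                 .+#++##+..+++++++++++
198 +..+......+########+.            .#####+.+++.+++++++++++
200 +.+++.... .#########+.          B.#####++..+..++++++++++
202 ..+++...  .+########+.           .#####+.+++++++++++++++
204 ++..........+++++++++.     ...  .######+..++++++++++++++
206 ++..........+++++++++.    ..... .#######++.....+..++++++
208 ++..........+#+++++++.    ......+######+...BBBBBBB.+++++
210 ++..........++++++++++.   ......#######+..BBBBBBBB..++++
212 +............+++++++++. ............++..  BBBBBBBBB.+++
[... 1686 characters left out ...]
  BBBBBBBBB.................+
218 ............    ......       BBBBBBBBBBB...........+++++
220 ............   ........      BBBBBBBBBBBBBBBBBBB.....+++
222 .........................    BBBBBBBBBBBBBBBBBBBBBB.....
224 ..........................     BBBBBBBBBBBBBBBBBBBBB....
226 .........................................BBBBBBBBBBB....
228 ...........................................BBBBBBBBB....
230  ...........++++++++++.....................BBBBBBBBBB...
232   ..........++++...........................BBBBBBBBBBBB.
234    .......................................BBBBBBBBBBBB..
236   ...................................BBBBBBBBBBBBBBBBBBB
238 .....................................BBBB .BBBBBBBBB....
```

The top view puts the block's near edge at row 212–213 (it was 226–223), so it has moved about 45 mm, straight. I'll push a further 45 mm.

{"name": "move_arm", "arguments": {"rotation": [[0,0,0],[0,0,0],[0,0,0],[0,0,0],[0,0,0],[0,0,0],[0,0,0],[0,0,0]], "dp": [[0,0.006,0],[0,0.007,0],[0,0.007,0],[0,0.007,0],[0,0.007,0],[0,0.006,0],[0,0.005,0],[0,0,0]], "hand": [1,1,1,1,1,1,1,1]}}

```text
time_s: 16.42
eef_pos: [0.6125, 0.1353, -0.0082]
tcp_rot: [0.0, 0.723, 0.691, 0.0]
ft_force: [0.2, 1.0, -0.1]
opening: 0.0004
finger_force: 0.0
```

{"name": "move_arm", "arguments": {"rotation": [[0,0,0],[0,0,0],[0,0,0],[0,0,0],[0,0,0],[0,0,0],[0,0,0],[0,0,0],[0,0,0],[0,0,0]], "dp": [[0,-0.015,0],[0,-0.015,0],[0,0,-0.03],[0,0,-0.04],[0,0,-0.05],[-0.04,0,-0.03],[-0.05,0,0],[-0.05,0,0],[-0.05,0,0],[0,0,0]], "hand": [1,1,1,1,1,1,1,1,1,1]}}

```text
time_s: 17.68
eef_pos: [0.5716, -0.058, 0.1413]
tcp_rot: [0.0, 0.725, 0.689, -0.002]
ft_force: [1.1, 1.2, -0.6]
opening: 0.0001
finger_force: 0.0
```

Run:
```python
from h import *
t=block()
m=mask(t,(105,120,40),(125,255,255),(195,225,235,262));xs=np.flatnonzero(m[249]);print("tower",xs.min(),xs.max())
b=plane("top",263,213,.035);print("prev near-left",b)
def tipx(x0,x1):
    B=mask(t,(105,120,40),(125,255,255),(x0,195,x1,230));ys,xs=np.nonzero(B);print("tip",plane("top",xs[ys.argmin()],ys.min(),.04))
tipx(215,240);tipx(285,306)
for n,(x0,y0,x1,y1) in(("top",(215,175,310,256)),("scene",(245,180,306,240))):
    v=cv2.cvtColor(t if n=="top" else eyes.snapshot(n),cv2.COLOR_BGR2HSV)[y0:y1:2,x0:x1]
    for i,a in enumerate(v): print(y0+2*i,"".join("B" if 100<h<128 and s>110 else " " if q<45 else "O" if h<14 and s>170 and q>130 else "#" if q>175 and s>60 else "+" if q>120 and s>100 else "." for h,s,q in a.tolist()))
print(r.get_state()["eef_pos"])
```

```text
[258 170  47  31 775] [array([0.72  , 0.1777]), array([0.7322, 0.0238]), array([0.6283, 0.03  ]), array([0.6179, 0.1781])]
far corners [0.708  0.1687] [0.7233 0.0243] [0.6298 0.1781]
tower 214 231
prev near-left [0.58011331 0.17712558 0.035     ]
tip [0.5901545  0.29339526 0.04      ]
tip [0.58176158 0.08446071 0.04      ]
175 O+.#..++++++.....+++++++++.++++++++++++++++....++......++++++++++++++...............####.....##
177 .+#..#.++++..+...++++++..+++++++++++++.++++....+........+++++++++++++............#...##........
179 #.....#.+++..+..++++#++++...++.+..++++++++....++++++##################+..........#............+
181 .......#.++..+..++++++++++++.++...+++++++.+###########################+..........#...+.........
183 .......#.+++++..++.#..+++++++.+...+++++++.+############################.....+##+.#...+.........
185 .......#.++++..++.......++++++.+++++++++..+############################....##+...#+..+..+++....
187 ......##.++++............++++++++++++++..+.+###########################+..###....#....##+++++++
189 .....#....++...............+++++++++++.....+###########################
[... 4642 characters left out ...]
..
220 .....+++++++++++++.........       BBBBBBBBBBBBBBBBBBB........
222 ....++++++++++++++++..........    BBBBBBBBBBBBBBBBBBBBBB.....
224 .....++++++++............. .....    BBBBBBBBBBBBBBBBBBBBB....
226 ......+.++..............................B..B..BBBBBBBBBBB....
228 ......++........................................BBBBBBBBB....
230 ................................................BBBBBBBBBB...
232 .....  .........................................BBBBBBBBBBBB.
234 ....    .......................................BBBBBBBBBBBB..
236 +.     ...................................BBBBBBBBBBBBBBBBBBB
238 O.........................................BBBB. BBBBBBBBB....
[ 0.57256484 -0.05316416  0.14177197]
```

The block's near edge is at x≈0.63, about 40 mm past the jaw tips (0.58–0.59), and it lies square. The jaw is at the stop, the paddle is up, and the arm is clear.

```bash
python3 -c "
from bench import r
print(r.sign_off())"
```

```text
the job is handed in; nothing more can be done
None
```

The job is handed in at about 18 s: the sliding jaw is back at its end stop with the paddle sprung up, the block lies square on the bench about 40 mm clear of both jaws, and the arm did not touch the bottle, brush or rule.

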